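# Find the rocking cover on the seed caddy and press it home

## Task

One of the four round covers on the green seed caddy is not seated and rocks. Starting at the orange end, go along the row and test every cover in turn with a light press near its rim, keeping off its middle; only after all four are tested, press the middle of the one that rocks firmly down until it sits fully home like the others. Do not press the middle of a sound cover, pick up nothing, and leave the spike, weeder, scoop and pot as they are.

Things in the scene. Friction and masses are not known exactly. Their poses are not given: they have to be found in the camera images.
- caddy: Green fixed box, 110 (its x) by 400 (its y) by 45 mm high; orange block on its +y end, at 200 to 228 mm. Origin: centre of the green part's underside, on the shelf; z up. Four round recesses in its top, 78 mm across, 9 mm deep, at x = 0, y = +138, +46, -46, -138 mm (covers 1 to 4). A seated cover has its underside 36 mm and its top 48 mm above the shelf, 3 mm above the box.
- cover_1: Cover next to the orange end. All four are alike: loose grey discs, 74 mm across, 12 mm thick, 45 g, a black dot 22 mm across on the middle of the top, 2 mm of play in the recess. Origin: centre of the underside; z is the disc's own upward axis, vertical when level. Exactly one of the four, any of them, is not seated.
- cover_2: Second cover from the orange end, like cover 1. The one of the four that is not seated rests level, about 4 mm too high, on a stiff stud 14 mm across hidden under its middle. A light press (2 to 15 N) 24 mm or more from its middle tips it by about 0.12 rad, that side down and the other up; let go, it comes level. A sound cover does not tip.
- cover_3: Third cover from the orange end, like cover 1. On whichever cover rocks: more than about 11 N straight down on its middle slides the hidden stud down for good; a press of 15 to 25 N on the middle brings the cover fully home.
- cover_4: Last cover, at the plain green end, like cover 1.
- spike: Bystander: green plastic lawn edging spike lying on the shelf, 240 mm long, 22 mm high. Origin: on the shelf under its mid-length.
- weeder: Bystander: stainless steel weeder with a wooden handle, 300 mm long, 24 mm high, lying down. Origin: on the shelf near its mid-length.
- scoop: Bystander: black plastic soil scoop, 245 mm long, 90 mm wide, 44 mm high. Origin: on the shelf under the back wall of its blade.
- pot: Bystander: empty terracotta herb pot, 96 mm across the rim, 85 mm high. Origin: centre of its foot.
Not all that is in view belongs to the job. What is shaped like the cover_1 but blue or yellow is not meant.

How it is judged:
By the outcome, as a careful person would: the job done as asked, in the order asked, and still so for the second after the job is handed in, with the robot touching nothing.
It also fails if it takes over 48 s, if anything falls off the work surface, if the arm or the gripper's body presses on something with over 40 N, if the wrist force passes 120 N, or if a joint passes its speed limit or range.

## Robot

A 7-joint arm with a two-finger parallel gripper is mounted at the origin on the work surface. World frame = base frame: x ahead of the robot, y to its left, z up, the work surface at z = 0. Lengths are in m, angles in rad, forces in N, time in s.
With the tool pointing down it reaches from about 0.425 to 0.875 m from the base axis. Payload 4.7 kg.
Tool frame: the origin (TCP) lies at the very end of the fingers, on their centre line; the grasp point (between the pads) lies 19 mm behind it; z points along the fingers, y is the direction in which the jaws open and shut (so a half turn about z gives the same grasp; the last joint's range is limited). The gripper opens to 87 mm and grips with 3 to 60 N. Pads are 19 mm wide; open, the fingers measure 117 mm over their backs; the gripper's body (75 mm by 190 mm) begins 51 mm behind the grasp point.
Start: joints at [1.137, 0.321, -0.07, 1.45, 0.023, 1.371, -0.057], TCP at [0.281, -0.586, 0.223] pointing down, gripper open.
Joint ranges: [-2.86, 2.86], [-0.3, 2.09], [-1.38, 1.24], [0.06, 2.45], [-1.56, 4.7], [0.09, 2.05], [-2.69, 2.69]. Speed limits (rad/s): [2.57, 2.57, 3.14, 3.14, 3.14, 3.14, 3.14].

## Interface

Orientations are given as a rotation vector (axis times angle).
In Python, from bench import ctrl gives the robot as it stands. The module is installed in compiled form; this text tells all that it offers.
- The arm moves only by the tool move_arm, never from a script. Its arguments are lists of equal length, an entry for each row: "dp": the shift along the tool's x, y, z in units of 30 mm (1.0 is 30 mm), a list of three; "turn": the turn about the tool's z in units of 5 degrees (1.0 is 5 degrees); "jaw": the opening, from -1 (shut) to 1 (fully open). A call has 1 to 5 rows; each row is the pose to reach, as a shift and turn from the pose commanded when the call began, along the tool's axes at that moment; what a row does not reach only later rows make up. A row lasts 1/10 s, in which the tool goes at most 50 mm and 8.59 degrees, less where a joint would pass 70% of its speed; a pose out of reach is approached as far as the arm can. A call with a gripper value outside its range is refused whole. The fingers move at their own pace and stop on an object; "grip_force" is the grip in N (left out, the last holds). Time passes only in rows, so rows that repeat a pose let the fingers close. It gives the time, the measured TCP pose, the force and the opening at its end, in the units of the state.
- ctrl.get_state(): the state, without advancing time (a new reading comes with each control period).
- ctrl.get_image(name): name is "scene" or "top" or "wrist"; returns the picture (420x560x3 uint8, red, green, blue); there is no depth.
- ctrl.camera_info(name): a dict with "intrinsics" (3x3 intrinsics, pixels), "dist" ([k1, k2, p1, p2, k3] as OpenCV has them; the pictures are not rectified), "extrinsics" (4x4, takes a point from world to camera coordinates). Camera axes: x right, y up, looking along -z (the intrinsics and any distortion apply to the point x, -y, -z); pixel columns grow to the right and rows downward; lengths in m; the calibration is good to about 2 mm. A picture is of the moment at which its call begins: read the wrist's pose just before it. camera_info takes no time and is no camera call; for the wrist camera it gives the pose at the moment of the call.
- ctrl.close_job(): hands the job in, once; it reports no verdict.
Trained networks look in the newest picture that a camera, given by its name, has taken for a name from the list of things; names that differ only in an ending like _2 or _b are one class to them, and where a whole thing is asked for, a point or a joint stands for the part that bears it (a point fixed in the world has none). Each returns a list of dicts, best first, with "confidence" (0 to 1); they miss things now and then, are a little off and sometimes report something else, mostly with a low value. They report only what shows in the picture. A call takes as long as a camera call. They do not tell look-alikes from the thing itself.
- ctrl.look_for(camera, target): "rect" ([centre column, centre row, width, height] in pixels, round what is visible of it).
- ctrl.masks_of(camera, target): "region" (420x560 bool, what is visible of it) and "rect" ([centre column, centre row, width, height] in pixels, round what is visible of it).
The state is a dict: "time": time; "joint_positions": joint angles; "qd": joint speeds; "joint_torque": joint torques, N m; "position": TCP position; "tool_rot": TCP orientation; "ft_force": force on the tool from outside, world axes, zero at the start; "torque": the same for the moment, N m; "grip_width": opening from 0.0 (shut) to 1.0 (fully open).
Only numpy, scipy, OpenCV 4.12 (cv2) and the standard library are available. Lean on these libraries where they do the work, as an engineer would, in place of code of your own. Each camera call takes 0.05 s, during which the arm holds its last target. There are 200 camera calls.

## Working session

There is one attempt and no reset: what is moved stays moved. The work goes in short steps, Python scripts to look and compute and a tool call to move; the robot and the scene stay as the last step left them, time stands still between calls to the robot, and variables do not carry over. Pictures are saved under pics/ and viewed, about 8 in all and at most 12, crops included, and the job is handed in when it is done.

Besides the shell and the picture viewer there is one more tool, called after "Call:" as name(argument=value, ...), one argument or row to a line, values as JSON. move_arm: Moves the arm, as the interface text tells. Its arguments: {"type":"object","properties":{"dp":{"type":"array","items":{"type":"array","items":{"type":"number"}}},"turn":{"type":"array","items":{"type":"number"}},"jaw":{"type":"array","items":{"type":"number"}},"grip_force":{"type":"number"}},"required":["dp","turn","jaw"]}

```bash
mkdir -p pics
python3 - <<'E'
from bench import ctrl
import cv2
s=ctrl.get_state(); print(s)
a=ctrl.get_image("scene"); b=ctrl.get_image("top")
cv2.imwrite("pics/scene.png",a[:,:,::-1]); cv2.imwrite("pics/top.png",b[:,:,::-1])
for n in("caddy","cover_1"):
  for c in("top","scene"):
    print(c,n,[(d["confidence"],d["rect"]) for d in ctrl.look_for(c,n)])
print(ctrl.camera_info("top"))
E
```

```text
{'time': 0.0, 'joint_positions': array([ 1.13709187,  0.3218242 , -0.07006651,  1.45168424,  0.02261523,
        1.37074927, -0.05692065]), 'qd': array([ 9.72689653e-05, -2.95187155e-04,  1.71238935e-03,  2.14143396e-03,
       -4.57500108e-04,  3.97057011e-04,  8.48451188e-04]), 'joint_torque': array([-6.21227045e-04, -4.91287494e+01, -4.03957972e-01, -3.12530351e+01,
       -6.37532445e-02,  4.37817222e-02,  1.97196414e-04]), 'position': array([ 0.28114796, -0.58545084,  0.22145592]), 'tool_rot': array([-3.06141786e+00, -6.97140608e-01,  8.32532925e-04]), 'ft_force': array([ 0.04626932, -0.06003328, -0.61652286]), 'torque': array([ 0.00089747, -0.00709887, -0.02687079]), 'grip_width': 1.000399199134163}
top caddy [(0.58, [290.9, 214.3, 210.9, 128.4])]
scene caddy [(0.69, [285.9, 200.6, 217.2, 77.6]), (0.38, [304.6, 152.5, 100.1, 11.2])]
top cover_1 [(0.91, [171.7, 314.8, 38.4, 34.9]), (0.9, [275.2, 221.2, 35.5, 34.7]), (0.82, [360.1, 188.9, 33.1, 38.7]), (0.79, [313.7, 207.2, 37.8, 35.3]), (0.67, [152.6, 136.6, 29.9, 30.6]), (0.6, [147.8, 244.2, 35.5, 31.0]), (0.59, [234.2, 238.1, 36.7, 37.1])]
scene cover_1 [(0.94, [260.8, 190.4, 37.9, 29.6]), (0.94, [436.4, 188.7, 35.8, 32.7]), (0.82, [434.4, 245.9, 40.8, 33.5]), (0.72, [303.3, 195.1, 39.2, 28.0]), (0.66, [215.4, 186.9, 38.4, 26.1]), (0.64, [384.4, 348.8, 37.7, 44.5]), (0.55, [348.1, 199.9, 34.4, 33.1])]
{'intrinsics': array([[413.136437  ,   0.        , 275.15418449],
       [  0.        , 413.136437  , 208.97421459],
       [  0.        ,   0.        ,   1.        ]]), 'dist': array([-0.07835386,  0.        ,  0.        ,  0.        ,  0.        ]), 'extrinsics': array([[-0.02825528, -0.99898403, -0.03510773, -0.02148458],
       [ 0.98326814, -0.03409948,  0.17894409, -0.53242299],
       [-0.17995944, -0.02946419,  0.98323266, -0.79558194],
       [ 0.        ,  0.        ,  0.        ,  1.        ]])}
```

View pics/top.png

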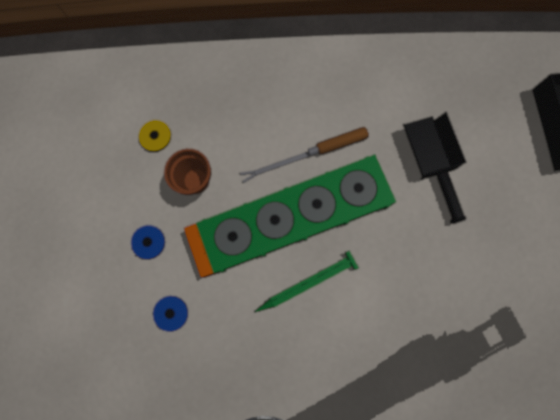

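View pics/scene.png

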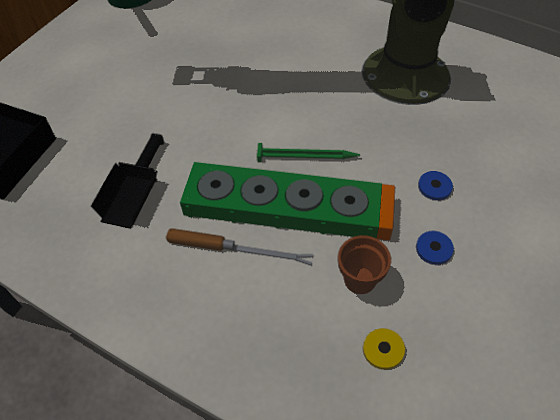

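The top view shows the caddy's orange end at about (198,250). Covers 1 to 4 sit at about (233,237), (275,220), (317,204) and (359,188). The blue and yellow discs are decoys. Next I'll measure the caddy pose.

```bash
cat > h.py <<'E'
import numpy as np, cv2
from bench import ctrl
from scipy.spatial.transform import Rotation as R
def ray(ci,uv,z):
    p=cv2.undistortPoints(np.array([[uv]],float),ci["intrinsics"],np.array(ci["dist"]))[0,0]
    E=ci["extrinsics"]; d=E[:3,:3].T@np.array([p[0],-p[1],-1]); o=-E[:3,:3].T@E[:3,3]
    return o+d*(z-o[2])/d[2]
def discs(cam,z=0.048):
    im=ctrl.get_image(cam); ci=ctrl.camera_info(cam); hsv=cv2.cvtColor(im,cv2.COLOR_RGB2HSV)
    out=[]
    for d in ctrl.masks_of(cam,"cover_1"):
        m=d["region"]; (u,v)=d["rect"][:2]
        sat=np.median(hsv[m][:,1]); c=max(cv2.findContours(m.astype(np.uint8),0,2)[0],key=len)
        e=cv2.fitEllipse(c); out.append((d["confidence"],sat,e[0],e[1],ray(ci,e[0],z)))
    return im,out
E
python3 - <<'E'
from h import *
for cam in("top","scene"):
    im,o=discs(cam)
    P=[x for x in o if x[1]<80]
    for x in P: print(cam,round(x[0],2),x[1],np.round(x[2],1),np.round(x[3],1),np.round(x[4],4))
    Q=np.array([x[4] for x in P]); Q=Q[np.argsort(-Q[:,1])]
    print(np.linalg.norm(np.diff(Q,axis=0),axis=1))
    if len(Q)==4:
        d=Q[0]-Q[3]; print("c",Q.mean(0),"yaw y-axis deg",np.degrees(np.arctan2(d[1],d[0])))
s=ctrl.get_state(); print(s["time"],R.from_rotvec(s["tool_rot"]).as_matrix().round(4),s["ft_force"])
E
```

```text
top 0.93 10.0 [316.8 204. ] [33.8 35.3] [ 0.5388 -0.1233  0.048 ]
top 0.87 10.0 [275.2 218.8] [34.5 36.1] [ 0.5111 -0.0378  0.048 ]
top 0.77 10.0 [357.5 188. ] [33.9 34.8] [ 0.5693 -0.2085  0.048 ]
top 0.69 10.0 [232.9 236. ] [35.2 35.7] [0.4788 0.049  0.048 ]
[0.09260689 0.08994935 0.09040198]
c [ 0.52449266 -0.08015448  0.048     ] yaw y-axis deg 109.36683215805479
scene 0.96 17.0 [215.  185.1] [27.7 35.1] [ 0.5749 -0.2105  0.048 ]
scene 0.92 20.0 [303.  195.1] [30.1 35.6] [ 0.5134 -0.0388  0.048 ]
scene 0.92 20.0 [258.7 190.7] [28.7 35.8] [ 0.5455 -0.1234  0.048 ]
scene 0.68 17.0 [348.4 200.8] [30.2 37.4] [0.4839 0.0481 0.048 ]
[0.09177638 0.09048971 0.09189883]
c [ 0.52941616 -0.08113402  0.048     ] yaw y-axis deg 109.38192124364129
0.5 [[ 9.014e-01  4.330e-01 -0.000e+00]
 [ 4.330e-01 -9.014e-01 -1.000e-04]
 [-1.000e-04  1.000e-04 -1.000e+00]] [-0.52537985  0.6464587  -0.34887926]
```

Call:
move_arm(
  dp=[
    [1.5, -1.2, 0],
    [3, -2.4, 0],
    [4.5, -3.55, 0],
    [6, -4.75, 0],
    [7.34, -5.81, 0],
  ],
  turn=[0.25, 0.5, 0.75, 1, 1.25],
  jaw=[-1, -1, -1, -1, -1],
  grip_force=10,
)

```text
time: 1.0
position: [0.3916, -0.3593, 0.2229]
tool_rot: [3.096, 0.528, 0.001]
ft_force: [0.6, 0.6, -0.2]
grip_width: 0.63
```

Call:
move_arm(
  dp=[
    [1.6, -1.6, 0],
    [2.7, -2.7, 0],
    [3.8, -3.8, 0],
    [4.9, -4.9, 0],
    [6.0, -6.0, 0],
  ],
  turn=[0, 0, 0, 0, 0],
  jaw=[-1, -1, -1, -1, -1],
)

```text
time: 1.5
position: [0.4995, -0.1339, 0.223]
tool_rot: [3.096, 0.529, 0.001]
ft_force: [0.3, -1.1, -0.1]
grip_width: 0.17
```

Call:
move_arm(
  dp=[
    [0.6, -0.6, 0],
    [0.6, -0.6, 0],
    [0.6, -0.6, 0],
    [0.6, -0.6, 0],
  ],
  turn=[0, 0, 0, 0],
  jaw=[-1, -1, -1, -1],
)

```text
time: 1.9
position: [0.5094, -0.1144, 0.2225]
tool_rot: [3.097, 0.526, -0.001]
ft_force: [-0.0, 0.0, -0.5]
grip_width: 0.005
```

Run:
```python
from h import *
s=ctrl.get_state(); print(s["time"],s["position"],R.from_rotvec(s["tool_rot"]).as_matrix().round(3)[0],s["ft_force"],s["grip_width"],s["joint_positions"].round(2))
im,o=discs("wrist")
for x in o: print(round(x[0],2),x[1],np.round(x[2],1),np.round(x[3],1),np.round(x[4],4))
cv2.imwrite("pics/w1.png",im[:,:,::-1])
```

```text
1.9 [ 0.50941199 -0.11443113  0.22250032] [ 0.944  0.33  -0.   ] [-0.02019745  0.02804876 -0.4514523 ] 0.004749859491955171 [ 0.61  0.07 -0.46  1.75  0.03  1.33 -1.09]
0.87 10.0 [118.4 170.5] [69.7 75.1] [0.4806 0.0464 0.048 ]
0.74 8.0 [387.3 169.9] [70.7 74.9] [ 0.5707 -0.2104  0.048 ]
0.62 11.0 [205.6 170.2] [71.5 74.4] [ 0.5099 -0.0378  0.048 ]
0.56 190.0 [ 17.7 243.2] [22.6 53.9] [0.3656 0.137  0.048 ]
0.55 6.0 [296.8 169.7] [71.1 71.7] [ 0.5406 -0.1242  0.048 ]
0.5 170.0 [ -7.2 118.3] [32.3 48. ] [0.4902 0.1818 0.048 ]
```

View pics/w1.png

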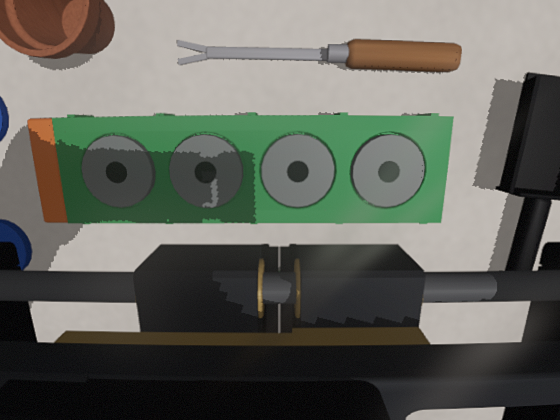

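Call:
move_arm(
  dp=[
    [0.4, -1.1, 0],
    [0.8, -2.2, 0],
    [1.2, -3.3, 0.5],
    [1.6, -4.4, 1.0],
    [2.02, -5.46, 1.5],
  ],
  turn=[0, 0, 0, 0, 0],
  jaw=[-1, -1, -1, -1, -1],
)

```text
time: 2.5
position: [0.5127, 0.0619, 0.1773]
tool_rot: [3.097, 0.526, 0.001]
ft_force: [0.4, -0.9, -0.2]
grip_width: 0.006
```

Call:
move_arm(
  dp=[
    [0, 0, 0.8],
    [0, 0, 1.6],
    [0, 0, 2.4],
    [0, 0, 2.8],
    [0, 0, 2.8],
  ],
  turn=[0, 0, 0, 0, 0],
  jaw=[-1, -1, -1, -1, -1],
)

```text
time: 3.0
position: [0.5114, 0.0608, 0.092]
tool_rot: [-3.097, -0.527, 0.005]
ft_force: [-0.7, -0.3, 0.7]
grip_width: 0.005
```

Call:
move_arm(
  dp=[
    [0, 0, 0],
    [0, 0, 0],
  ],
  turn=[0, 0],
  jaw=[-1, -1],
)

```text
time: 3.2
position: [0.5138, 0.0617, 0.0949]
tool_rot: [3.096, 0.529, 0.004]
ft_force: [-0.2, 0.4, 0.8]
grip_width: 0.005
```

Run:
```python
from h import *
s=ctrl.get_state(); print(s["time"],s["position"],R.from_rotvec(s["tool_rot"]).as_matrix().round(4),s["ft_force"],s["grip_width"])
T=R.from_rotvec(s["tool_rot"]).as_matrix()
print("to P1",T.T@(np.array([.5124,.0603,.06])-s["position"])/.03)
im,o=discs("wrist")
for x in o: print(round(x[0],2),x[1],np.round(x[2],1),np.round(x[3],1),np.round(x[4],4))
cv2.imwrite("pics/w2.png",im[:,:,::-1])
```

```text
3.2 [0.51377998 0.06173418 0.09490557] [[ 9.433e-01  3.318e-01  2.400e-03]
 [ 3.318e-01 -9.433e-01 -1.000e-04]
 [ 2.300e-03  9.000e-04 -1.000e+00]] [-0.15342228  0.42529033  0.83433061] 0.004722699515389864
to P1 [-0.06190263  0.02877649  1.1634079 ]
0.97 6.0 [425.8 252.1] [33.2 77.2] [ 0.5351 -0.0366  0.048 ]
0.94 11.0 [277.7 238.8] [13.9 57. ] [0.5112 0.0604 0.048 ]
0.81 184.0 [ 66.2 332.5] [13.4 44.9] [0.3914 0.182  0.048 ]
0.77 6.0 [522.6 254.1] [33.1 68.6] [ 0.556  -0.1017  0.048 ]
0.63 169.0 [ 47.3 187.7] [ 91.2 102.2] [0.4942 0.2122 0.048 ]
```

View pics/w2.png

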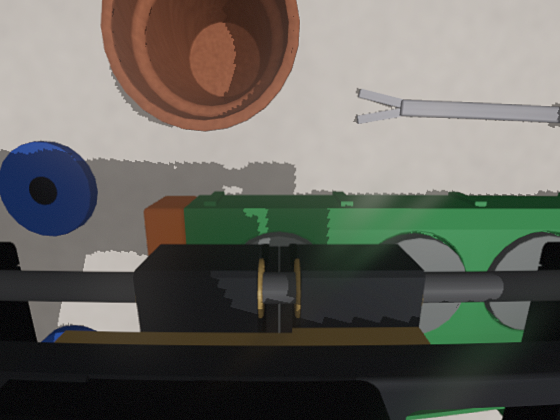

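The finger is over cover 1's +x rim: the rim arc peaks at about (278,232), with the finger tip just below it. Next I go down carefully.

Call:
move_arm(
  dp=[
    [-0.05, 0.02, 0.5],
    [-0.05, 0.02, 1.0],
    [-0.05, 0.02, 1.1],
    [-0.05, 0.02, 1.1],
    [-0.05, 0.02, 1.1],
  ],
  turn=[0, 0, 0, 0, 0],
  jaw=[-1, -1, -1, -1, -1],
)

```text
time: 3.8
position: [0.5114, 0.061, 0.0604]
tool_rot: [-3.096, -0.53, 0.0]
ft_force: [-0.3, -0.4, 1.0]
grip_width: 0.006
```

Call:
move_arm(
  dp=[
    [0, 0, 0],
    [0, 0, 0],
  ],
  turn=[0, 0],
  jaw=[-1, -1],
)

```text
time: 4.0
position: [0.5118, 0.0609, 0.061]
tool_rot: [3.096, 0.53, 0.001]
ft_force: [0.1, -1.0, 0.2]
grip_width: 0.006
```

```bash
cat > st.py <<'E'
from h import *
def st():
    s=ctrl.get_state(); T=R.from_rotvec(s["tool_rot"]).as_matrix()
    print(round(s["time"],2),"pos",s["position"].round(4),"F",s["ft_force"].round(2),"yaw",round(np.degrees(np.arctan2(T[1,0],T[0,0])),2))
    return s,T
def top(name):
    im=ctrl.get_image("top"); c=im[120:300,170:430]; cv2.imwrite(name,cv2.resize(c,None,fx=3,fy=3,interpolation=2)[:,:,::-1])
E
python3 -c "
from st import *
for i in range(4): st(); ctrl.get_image('top')"
```

```text
4.0 pos [0.5118 0.0609 0.061 ] F [ 0.06 -1.04  0.23] yaw 19.41
4.05 pos [0.5118 0.0608 0.0609] F [-0.53  0.07  0.74] yaw 19.4
4.1 pos [0.5117 0.0608 0.0609] F [-0.2   0.14 -0.3 ] yaw 19.41
4.15 pos [0.5116 0.0608 0.0608] F [-0.21 -0.06 -0.66] yaw 19.41
```

Call:
move_arm(
  dp=[
    [0, 0, 0.15],
    [0, 0, 0.28],
    [0, 0, 0.28],
  ],
  turn=[0, 0, 0],
  jaw=[-1, -1, -1],
)

```text
time: 4.5
position: [0.5108, 0.0607, 0.0513]
tool_rot: [-3.097, -0.53, 0.002]
ft_force: [-0.7, 0.4, 0.0]
grip_width: 0.002
```

Call:
move_arm(
  dp=[
    [0, 0, 0.05],
    [0, 0, 0.05],
  ],
  turn=[0, 0],
  jaw=[-1, -1],
)

```text
time: 4.7
position: [0.5113, 0.0608, 0.0504]
tool_rot: [-3.097, -0.53, 0.001]
ft_force: [-0.0, 0.1, -0.1]
grip_width: 0.001
```

Call:
move_arm(
  dp=[
    [0, 0, 0.05],
    [0, 0, 0.05],
  ],
  turn=[0, 0],
  jaw=[-1, -1],
)

```text
time: 4.9
position: [0.5113, 0.0607, 0.049]
tool_rot: [3.097, 0.529, -0.0]
ft_force: [-0.3, -0.1, 0.1]
grip_width: 0.008
```

Call:
move_arm(
  dp=[
    [0, 0, 0.05],
    [0, 0, 0.05],
  ],
  turn=[0, 0],
  jaw=[-1, -1],
)

```text
time: 5.1
position: [0.5117, 0.0608, 0.0484]
tool_rot: [3.096, 0.529, 0.0]
ft_force: [-2.6, 0.5, 6.5]
grip_width: 0.008
```

```bash
python3 -c "
from st import *
st(); im=ctrl.get_image('scene'); cv2.imwrite('pics/s1.png',im[:,:,::-1]); ctrl.get_image('top'); st()"
```

```text
5.1 pos [0.5117 0.0608 0.0484] F [-2.63  0.54  6.54] yaw 19.4
5.2 pos [0.5116 0.0608 0.0484] F [-1.12 -0.74  5.5 ] yaw 19.41
```

```bash
python3 -c "
from st import *
im=ctrl.get_image('top')[:,:,::-1]; cv2.imwrite('pics/t1.png',im)
f=lambda a,c: cv2.resize(a[c[1]:c[1]+73,c[0]:c[0]+100],None,fx=4,fy=4,interpolation=cv2.INTER_CUBIC)
a=cv2.imread('pics/scene.png');b=cv2.imread('pics/s1.png');c=cv2.imread('pics/top.png')
S=(300,165);T=(185,200)
cv2.imwrite('pics/cmp1.png',np.vstack([np.hstack([f(a,S),f(b,S)]),np.hstack([f(c,T),f(im,T)])]))"
```

```text
(no output)
```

View pics/cmp1.png

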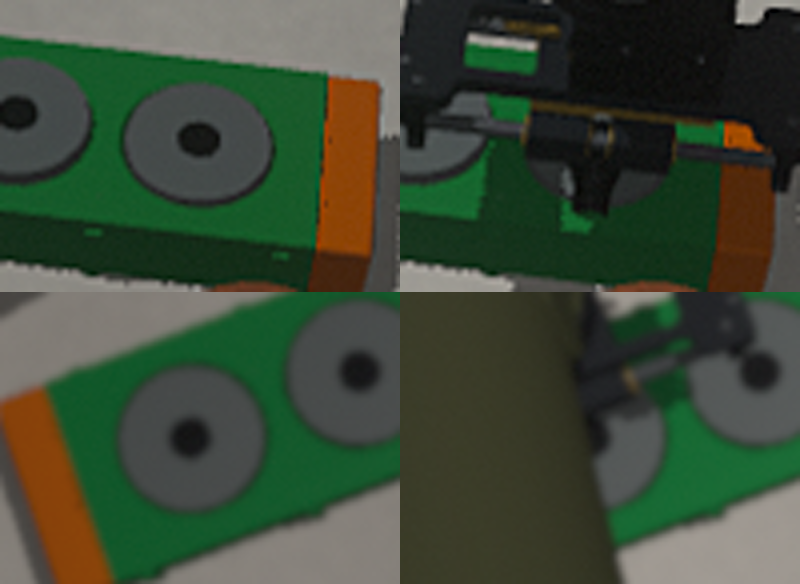

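Cover 1 didn't tip, and contact came at z≈48.4 mm with about 6 N, so it is sound. At rest, cover 2 shows a thicker edge in the scene view, so it is suspect. Next is cover 2's rim.

Call:
move_arm(
  dp=[
    [0, 0, -0.3],
    [0, 0, -0.6],
    [0, 1, -0.6],
    [0, 2, -0.6],
    [0, 3.07, -0.6],
  ],
  turn=[0, 0, 0, 0, 0],
  jaw=[-1, -1, -1, -1, -1],
)

```text
time: 5.75
position: [0.5428, -0.0267, 0.0667]
tool_rot: [3.096, 0.531, 0.002]
ft_force: [-0.2, 0.2, 0.3]
grip_width: 0.005
```

Call:
move_arm(
  dp=[
    [0, 0, 0],
    [0, 0, 0],
    [0, 0, 0],
  ],
  turn=[0, 0, 0],
  jaw=[-1, -1, -1],
)

```text
time: 6.05
position: [0.5419, -0.0248, 0.066]
tool_rot: [-3.096, -0.532, -0.0]
ft_force: [0.4, -0.9, -0.1]
grip_width: 0.004
```

```bash
python3 -c "
from st import *
s,T=st()
print(T.T@(np.array([.5429,-.0265,.055])-s['position'])/.03)
im=ctrl.get_image('scene'); cv2.imwrite('pics/s2a.png',im[:,:,::-1])"
```

```text
6.05 pos [ 0.5419 -0.0248  0.066 ] F [ 0.36 -0.86 -0.1 ] yaw 19.49
[0.0116873  0.06605355 0.36544948]
```

Call:
move_arm(
  dp=[
    [0, 0.05, 0.2],
    [0, 0.05, 0.37],
    [0, 0.05, 0.42],
    [0, 0.05, 0.42],
  ],
  turn=[0, 0, 0, 0],
  jaw=[-1, -1, -1, -1],
)

```text
time: 6.5
position: [0.542, -0.0272, 0.0524]
tool_rot: [-3.096, -0.53, 0.002]
ft_force: [-0.6, -0.6, -0.1]
grip_width: 0.006
```

Call:
move_arm(
  dp=[
    [0, 0, 0.05],
    [0, 0, 0.05],
  ],
  turn=[0, 0],
  jaw=[-1, -1],
)

```text
time: 6.7
position: [0.5426, -0.0275, 0.0515]
tool_rot: [3.097, 0.53, -0.0]
ft_force: [-0.1, -0.7, -0.2]
grip_width: 0.002
```

Call:
move_arm(
  dp=[
    [0, 0, 0.05],
    [0, 0, 0.05],
  ],
  turn=[0, 0],
  jaw=[-1, -1],
)

```text
time: 6.9
position: [0.5426, -0.0275, 0.05]
tool_rot: [3.097, 0.53, 0.0]
ft_force: [-0.3, 0.5, 0.4]
grip_width: 0.008
```

Call:
move_arm(
  dp=[
    [0, 0, 0.05],
    [0, 0, 0.05],
  ],
  turn=[0, 0],
  jaw=[-1, -1],
)

```text
time: 7.1
position: [0.5428, -0.0276, 0.0494]
tool_rot: [3.096, 0.529, 0.0]
ft_force: [-1.4, 0.1, 6.1]
grip_width: 0.003
```

Call:
move_arm(
  dp=[
    [0, 0, 0.03],
    [0, 0, 0.03],
  ],
  turn=[0, 0],
  jaw=[-1, -1],
)

```text
time: 7.3
position: [0.5429, -0.0276, 0.0493]
tool_rot: [3.096, 0.529, 0.0]
ft_force: [-3.7, 0.0, 10.6]
grip_width: 0.007
```

```bash
cat >> st.py <<'E'
def cmp(k,S,T):
    b=ctrl.get_image('scene')[:,:,::-1]; d=ctrl.get_image('top')[:,:,::-1]
    cv2.imwrite(f'pics/s{k}.png',b)
    f=lambda a,c: cv2.resize(a[c[1]:c[1]+73,c[0]:c[0]+100],None,fx=4,fy=4,interpolation=cv2.INTER_CUBIC)
    a=cv2.imread('pics/scene.png');c=cv2.imread('pics/top.png')
    cv2.imwrite(f'pics/cmp{k}.png',np.vstack([np.hstack([f(a,S),f(b,S)]),np.hstack([f(c,T),f(d,T)])]))
E
python3 -c "
from st import *
st(); cmp(2,(255,160),(225,185)); st()"
```

```text
7.3 pos [ 0.5429 -0.0276  0.0493] F [-3.73  0.04 10.59] yaw 19.4
7.4 pos [ 0.5429 -0.0276  0.0493] F [-3.61  0.38 10.77] yaw 19.4
```

View pics/cmp2.png

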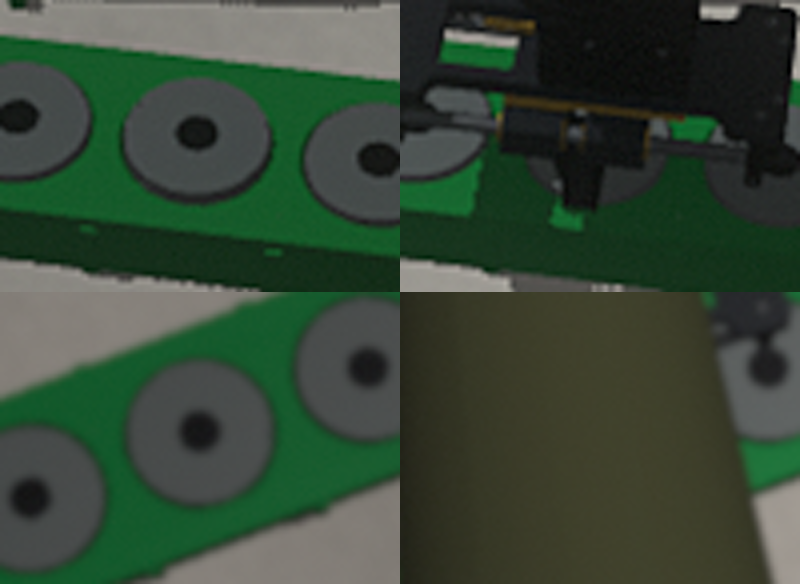

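At rest, cover 2 (crop at 195,135) shows a thick side wall on the weeder side. Under the press that wall disappears, and contact bottoms out at 49.3 mm. So cover 2 looks like the rocker. Covers 3 and 4 still have to be tested.

Call:
move_arm(
  dp=[
    [0, 0, -0.3],
    [0, 0, -0.6],
    [0, 1, -0.6],
    [0, 2, -0.6],
    [0, 3.03, -0.6],
  ],
  turn=[0, 0, 0, 0, 0],
  jaw=[-1, -1, -1, -1, -1],
)

```text
time: 7.9
position: [0.5733, -0.1141, 0.0663]
tool_rot: [3.096, 0.531, 0.001]
ft_force: [0.1, 0.8, -0.0]
grip_width: 0.005
```

Call:
move_arm(
  dp=[
    [0, 0, 0],
    [0, 0, 0],
    [0, 0, 0],
  ],
  turn=[0, 0, 0],
  jaw=[-1, -1, -1],
)

```text
time: 8.2
position: [0.5726, -0.1118, 0.0657]
tool_rot: [-3.095, -0.532, 0.0]
ft_force: [0.6, 0.8, -0.3]
grip_width: 0.008
```

```bash
python3 -c "
from st import *
s,T=st()
print(T.T@(np.array([.5733,-.1133,.055])-s['position'])/.03)"
```

```text
8.2 pos [ 0.5726 -0.1118  0.0657] F [ 0.62  0.8  -0.33] yaw 19.49
[0.00622042 0.05516869 0.35822056]
```

Call:
move_arm(
  dp=[
    [0, 0.05, 0.2],
    [0, 0.05, 0.37],
    [0, 0.05, 0.42],
    [0, 0.05, 0.42],
  ],
  turn=[0, 0, 0, 0],
  jaw=[-1, -1, -1, -1],
)

```text
time: 8.6
position: [0.5728, -0.1142, 0.0524]
tool_rot: [-3.096, -0.53, 0.002]
ft_force: [-0.5, 0.5, 1.0]
grip_width: 0.005
```

Call:
move_arm(
  dp=[
    [0, 0, 0.05],
    [0, 0, 0.05],
  ],
  turn=[0, 0],
  jaw=[-1, -1],
)

```text
time: 8.8
position: [0.5732, -0.1146, 0.0515]
tool_rot: [3.097, 0.53, -0.0]
ft_force: [0.8, -0.5, 0.3]
grip_width: 0.002
```

Call:
move_arm(
  dp=[
    [0, 0, 0.07],
    [0, 0, 0.07],
  ],
  turn=[0, 0],
  jaw=[-1, -1],
)

```text
time: 9.0
position: [0.5731, -0.1147, 0.0492]
tool_rot: [-3.097, -0.529, 0.001]
ft_force: [1.0, 0.4, 0.2]
grip_width: 0.006
```

Call:
move_arm(
  dp=[
    [0, 0, 0.05],
    [0, 0, 0.05],
  ],
  turn=[0, 0],
  jaw=[-1, -1],
)

```text
time: 9.2
position: [0.5735, -0.1147, 0.0485]
tool_rot: [3.096, 0.529, 0.0]
ft_force: [-2.0, 0.6, 4.5]
grip_width: 0.006
```

Call:
move_arm(
  dp=[
    [0, 0, 0.02],
    [0, 0, 0.02],
  ],
  turn=[0, 0],
  jaw=[-1, -1],
)

```text
time: 9.4
position: [0.5735, -0.1147, 0.0484]
tool_rot: [3.096, 0.529, 0.0]
ft_force: [-1.9, 0.5, 7.6]
grip_width: 0.004
```

```bash
python3 -c "
from st import *
st(); cmp(3,(210,155),(267,168)); st()"
```

```text
9.4 pos [ 0.5735 -0.1147  0.0484] F [-1.86  0.48  7.64] yaw 19.41
9.5 pos [ 0.5735 -0.1147  0.0484] F [-2.73  0.03  6.77] yaw 19.4
```

View pics/cmp3.png

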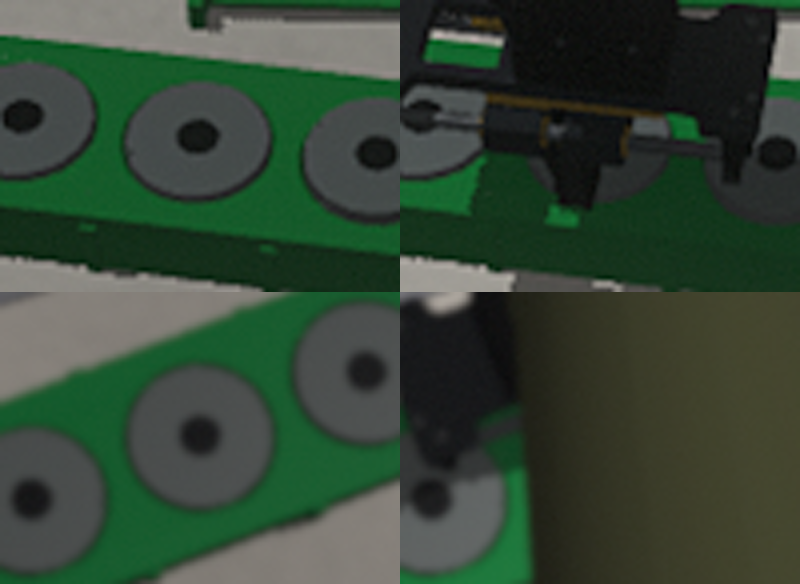

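Cover 3 keeps its thin edge (crop 200,195) and makes contact at 48.4 mm, so it is sound. On to cover 4.

Call:
move_arm(
  dp=[
    [0, 0, -0.3],
    [0, 0, -0.6],
    [0, 1, -0.6],
    [0, 2, -0.6],
    [0, 3.05, -0.6],
  ],
  turn=[0, 0, 0, 0, 0],
  jaw=[-1, -1, -1, -1, -1],
)

```text
time: 10.0
position: [0.6044, -0.2017, 0.0662]
tool_rot: [3.096, 0.531, 0.002]
ft_force: [0.6, 0.0, -0.3]
grip_width: 0.002
```

Call:
move_arm(
  dp=[
    [0, 0, 0],
    [0, 0, 0],
    [0, 0, 0],
  ],
  turn=[0, 0, 0],
  jaw=[-1, -1, -1],
)

```text
time: 10.3
position: [0.6037, -0.1993, 0.0655]
tool_rot: [-3.095, -0.532, -0.0]
ft_force: [0.2, 0.7, 0.4]
grip_width: 0.006
```

```bash
python3 -c "
from st import *
s,T=st()
print(T.T@(np.array([.6038,-.2001,.055])-s['position'])/.03)"
```

```text
10.3 pos [ 0.6037 -0.1993  0.0655] F [0.17 0.66 0.38] yaw 19.49
[-0.00448815  0.02533579  0.35100247]
```

Call:
move_arm(
  dp=[
    [0, 0.02, 0.2],
    [0, 0.02, 0.37],
    [0, 0.02, 0.42],
    [0, 0.02, 0.42],
  ],
  turn=[0, 0, 0, 0],
  jaw=[-1, -1, -1, -1],
)

```text
time: 10.7
position: [0.6034, -0.201, 0.0521]
tool_rot: [-3.096, -0.53, 0.002]
ft_force: [-0.4, 0.3, 1.1]
grip_width: 0.011
```

Call:
move_arm(
  dp=[
    [0, 0, 0.05],
    [0, 0, 0.05],
  ],
  turn=[0, 0],
  jaw=[-1, -1],
)

```text
time: 10.9
position: [0.6038, -0.2015, 0.0512]
tool_rot: [3.097, 0.53, -0.0]
ft_force: [-1.0, -1.0, -0.9]
grip_width: 0.004
```

Call:
move_arm(
  dp=[
    [0, 0, 0.06],
    [0, 0, 0.06],
  ],
  turn=[0, 0],
  jaw=[-1, -1],
)

```text
time: 11.1
position: [0.6037, -0.2015, 0.0493]
tool_rot: [-3.097, -0.529, 0.0]
ft_force: [0.1, 1.1, -0.8]
grip_width: 0.005
```

Call:
move_arm(
  dp=[
    [0, 0, 0.05],
    [0, 0, 0.05],
  ],
  turn=[0, 0],
  jaw=[-1, -1],
)

```text
time: 11.3
position: [0.6041, -0.2016, 0.0485]
tool_rot: [3.096, 0.529, 0.0]
ft_force: [-0.5, 1.0, 3.7]
grip_width: 0.007
```

Call:
move_arm(
  dp=[
    [0, 0, 0.02],
    [0, 0, 0.02],
  ],
  turn=[0, 0],
  jaw=[-1, -1],
)

```text
time: 11.5
position: [0.6041, -0.2016, 0.0485]
tool_rot: [3.096, 0.529, 0.001]
ft_force: [-2.6, 0.8, 7.2]
grip_width: 0.006
```

```bash
python3 -c "
from st import *
st(); cmp(4,(165,150),(310,152)); st()"
```

```text
11.5 pos [ 0.6041 -0.2016  0.0485] F [-2.64  0.81  7.19] yaw 19.4
11.6 pos [ 0.6041 -0.2016  0.0485] F [-3.    0.9   6.59] yaw 19.41
```

View pics/cmp4.png

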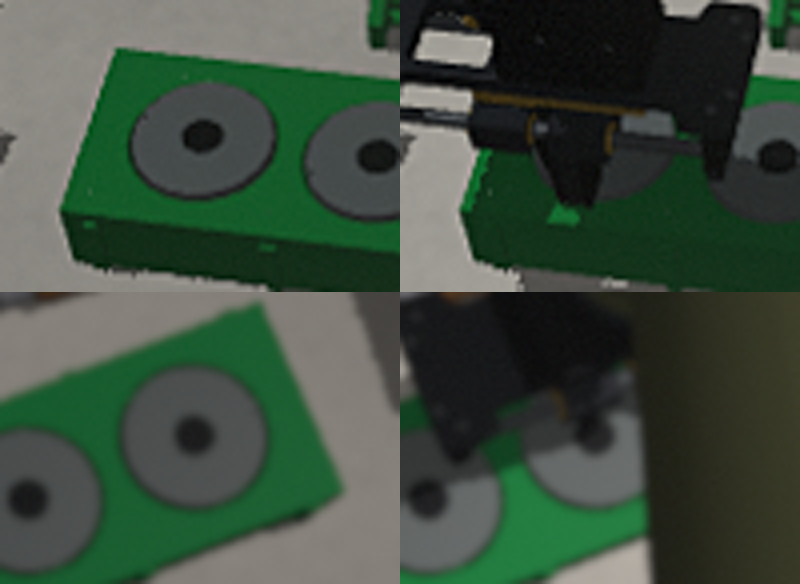

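Cover 4 is sound too, with contact at 48.5 mm and no tipping. All four are tested and cover 2 is the rocker. I'll lift and look at cover 2 from the wrist camera to refine its centre.

Call:
move_arm(
  dp=[
    [0, 0, -1.2],
    [0, 0, -2.6],
    [-0.5, -0.9, -3.7],
    [-1.1, -2.0, -3.7],
    [-1.7, -3.1, -3.7],
  ],
  turn=[0, 0, 0, 0, 0],
  jaw=[-1, -1, -1, -1, -1],
)

```text
time: 12.1
position: [0.5249, -0.1301, 0.1595]
tool_rot: [3.096, 0.529, 0.004]
ft_force: [-0.5, 0.6, -0.0]
grip_width: 0.005
```

Call:
move_arm(
  dp=[
    [-0.6, -1.1, 0],
    [-1.2, -2.2, 0],
    [-1.74, -3.08, 0],
    [-1.74, -3.08, 0],
    [-1.74, -3.08, 0],
  ],
  turn=[0, 0, 0, 0, 0],
  jaw=[-1, -1, -1, -1, -1],
)

```text
time: 12.6
position: [0.445, -0.0611, 0.1587]
tool_rot: [3.095, 0.53, 0.002]
ft_force: [-0.4, 0.2, 0.7]
grip_width: 0.003
```

Call:
move_arm(
  dp=[
    [0, 0, 0],
    [0, 0, 0],
    [0, 0, 0],
  ],
  turn=[0, 0, 0],
  jaw=[-1, -1, -1],
)

```text
time: 12.9
position: [0.4453, -0.0614, 0.1581]
tool_rot: [-3.096, -0.528, 0.0]
ft_force: [-0.3, 0.1, 0.1]
grip_width: 0.004
```

Run:
```python
from st import *
s,T=st()
im,o=discs("wrist",0.052)
for x in o: print(round(x[0],2),x[1],np.round(x[2],1),np.round(x[3],1),np.round(x[4],4))
cv2.imwrite("pics/w3.png",im[:,:,::-1])
# black dots
ci=ctrl.camera_info("wrist"); g=im.max(2)
n,l,stt,c=cv2.connectedComponentsWithStats((g<60).astype(np.uint8))
for i in range(1,n):
    if 150<stt[i,4]<3000 and abs(stt[i,2]-stt[i,3])<8: print("dot",c[i].round(1),stt[i],ray(ci,c[i],.052).round(4))
s,T=st(); print(T.T@(np.array([.5113,-.0376,.06])-s['position'])/.03)
```

```text
12.9 pos [ 0.4453 -0.0614  0.1581] F [-0.35  0.06  0.15] yaw 19.36
0.97 185.0 [ 22.4 227.8] [42.3 71.3] [0.359  0.1416 0.052 ]
0.86 8.0 [162.4 127.1] [90.5 96.8] [0.48   0.0461 0.052 ]
0.77 8.0 [276.1 126.6] [93.6 95. ] [ 0.5095 -0.0376  0.052 ]
0.76 167.0 [-18.3  64. ] [76.3 85.1] [0.481  0.1951 0.052 ]
0.58 4.0 [501.2 128.3] [86.4 98.7] [ 0.569 -0.206  0.052]
0.57 5.0 [391.  126.9] [89.1 95.8] [ 0.5393 -0.1221  0.052 ]
dot [160.5 128.2] [148 115  26  27 567] [0.4786 0.0474 0.052 ]
dot [276.5 127.7] [264 114  26  28 575] [ 0.5087 -0.0381  0.052 ]
dot [505.1 129.1] [492 117  26  26 470] [ 0.5695 -0.2093  0.052 ]
13.0 pos [ 0.4452 -0.0612  0.1581] F [-0.14  0.54  0.41] yaw 19.38
[ 2.34047423 -0.00733807  3.27100269]
```

View pics/w3.png

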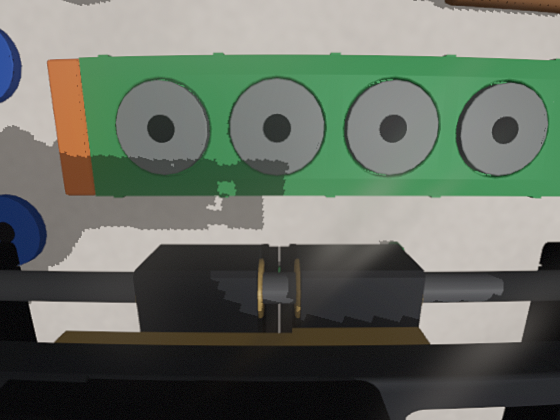

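Cover 2's dot is at (276,128) in the wrist view, which gives (0.509, -0.038). That agrees with the earlier estimate to about 2 mm. I'll go above it and descend.

Call:
move_arm(
  dp=[
    [1.2, 0, 0],
    [2.3, 0, 0],
    [2.3, 0, 1.0],
    [2.3, 0, 2.2],
    [2.3, 0, 3.2],
  ],
  turn=[0, 0, 0, 0, 0],
  jaw=[-1, -1, -1, -1, -1],
)

```text
time: 13.5
position: [0.5099, -0.038, 0.0606]
tool_rot: [-3.096, -0.529, 0.001]
ft_force: [-0.5, -0.3, 0.2]
grip_width: 0.004
```

Call:
move_arm(
  dp=[
    [0, 0, 0],
    [0, 0, 0],
    [0, 0, 0],
  ],
  turn=[0, 0, 0],
  jaw=[-1, -1, -1],
)

```text
time: 13.8
position: [0.5115, -0.0381, 0.0641]
tool_rot: [3.096, 0.529, 0.004]
ft_force: [0.3, -0.2, -0.7]
grip_width: 0.005
```

```bash
python3 -c "
from st import *
s,T=st()
print(T.T@(np.array([.510,-.0378,.053])-s['position'])/.03)"
```

```text
13.8 pos [ 0.5115 -0.0381  0.0641] F [ 0.3  -0.18 -0.7 ] yaw 19.4
[-0.04582393 -0.02696425  0.37101825]
```

Call:
move_arm(
  dp=[
    [-0.04, -0.02, 0.2],
    [-0.04, -0.02, 0.35],
    [-0.04, -0.02, 0.35],
    [-0.04, -0.02, 0.35],
  ],
  turn=[0, 0, 0, 0],
  jaw=[-1, -1, -1, -1],
)

```text
time: 14.2
position: [0.5088, -0.0379, 0.0521]
tool_rot: [3.096, 0.529, 0.0]
ft_force: [0.3, -0.5, 1.7]
grip_width: 0.004
```

Call:
move_arm(
  dp=[
    [0, 0, 0.05],
    [0, 0, 0.05],
  ],
  turn=[0, 0],
  jaw=[-1, -1],
)

```text
time: 14.4
position: [0.5089, -0.038, 0.0513]
tool_rot: [3.096, 0.529, 0.0]
ft_force: [-1.7, -0.3, 6.1]
grip_width: 0.005
```

Call:
move_arm(
  dp=[
    [0, 0, 0.05],
    [0, 0, 0.05],
  ],
  turn=[0, 0],
  jaw=[-1, -1],
)

```text
time: 14.6
position: [0.5089, -0.038, 0.05]
tool_rot: [3.096, 0.529, -0.0]
ft_force: [-2.8, -1.1, 8.8]
grip_width: 0.004
```

Call:
move_arm(
  dp=[
    [0, 0, 0.05],
    [0, 0, 0.05],
  ],
  turn=[0, 0],
  jaw=[-1, -1],
)

```text
time: 14.8
position: [0.5089, -0.038, 0.0485]
tool_rot: [3.096, 0.529, -0.0]
ft_force: [-2.4, 0.0, 8.5]
grip_width: 0.006
```

Call:
move_arm(
  dp=[
    [0, 0, 0.05],
    [0, 0, 0.05],
  ],
  turn=[0, 0],
  jaw=[-1, -1],
)

```text
time: 15.0
position: [0.5089, -0.0379, 0.0484]
tool_rot: [3.095, 0.529, -0.001]
ft_force: [-6.2, -0.1, 19.7]
grip_width: 0.006
```

It's home: 48.4 mm under 19.7 N, the same height as the sound covers. I'll hold briefly, then lift and check.

Call:
move_arm(
  dp=[
    [0, 0, 0.01],
    [0, 0, 0.01],
    [0, 0, 0.01],
  ],
  turn=[0, 0, 0],
  jaw=[-1, -1, -1],
)

```text
time: 15.3
position: [0.5089, -0.0379, 0.0483]
tool_rot: [3.095, 0.529, -0.001]
ft_force: [-7.7, -0.6, 22.1]
grip_width: 0.005
```

Call:
move_arm(
  dp=[
    [0, 0, -0.5],
    [0, 0, -1.5],
    [0, 0, -3.0],
    [-0.8, 0, -3.8],
    [-2.0, 0, -3.8],
  ],
  turn=[0, 0, 0, 0, 0],
  jaw=[-1, -1, -1, -1, -1],
)

```text
time: 15.8
position: [0.4554, -0.057, 0.1638]
tool_rot: [3.094, 0.534, 0.013]
ft_force: [-0.1, -0.4, 0.3]
grip_width: 0.005
```

Call:
move_arm(
  dp=[
    [0, 1.5, -0.5],
    [0, 3, -1],
    [0, 4.5, -1.5],
    [0, 6, -2],
    [0, 7.5, -2],
  ],
  turn=[0, 0, 0, 0, 0],
  jaw=[-1, -1, -1, -1, -1],
)

```text
time: 16.3
position: [0.5284, -0.2723, 0.2225]
tool_rot: [3.094, 0.529, 0.006]
ft_force: [0.1, 0.8, 0.4]
grip_width: 0.009
```

Call:
move_arm(
  dp=[
    [0, 1.5, 0],
    [0, 3, 0],
    [0, 4, 0],
    [0, 4, 0],
    [0, 4, 0],
  ],
  turn=[0, 0, 0, 0, 0],
  jaw=[-1, -1, -1, -1, -1],
)

```text
time: 16.8
position: [0.5665, -0.3831, 0.2188]
tool_rot: [-3.095, -0.528, 0.001]
ft_force: [0.8, 0.6, 0.1]
grip_width: 0.003
```

```bash
python3 -c "
from st import *
st(); b=ctrl.get_image('scene')[:,:,::-1]; a=cv2.imread('pics/scene.png')
f=lambda a: cv2.resize(a[150:245,175:405],(800,330),interpolation=cv2.INTER_CUBIC)
cv2.imwrite('pics/scene_end.png',b); cv2.imwrite('pics/fin.png',np.vstack([f(a)[:250],f(b)]))
ctrl.get_image('top')
for n in ('spike','weeder','scoop','pot'):
  # compare full-frame change outside the caddy
  print(n,[(d['confidence'],d['rect']) for d in ctrl.look_for('scene',n)][:1])
d=cv2.absdiff(a,b).max(2); print('changed px below row 215:',(d[245:]>40).sum())"
```

```text
16.8 pos [ 0.5665 -0.3831  0.2188] F [0.79 0.62 0.07] yaw 19.37
spike [(0.57, [306.8, 154.2, 99.4, 17.5])]
weeder [(0.95, [238.9, 246.3, 142.9, 41.3])]
scoop [(0.97, [127.4, 180.4, 69.4, 97.1])]
pot [(0.85, [364.9, 262.6, 54.5, 59.2])]
changed px below row 215: 0
```

View pics/fin.png

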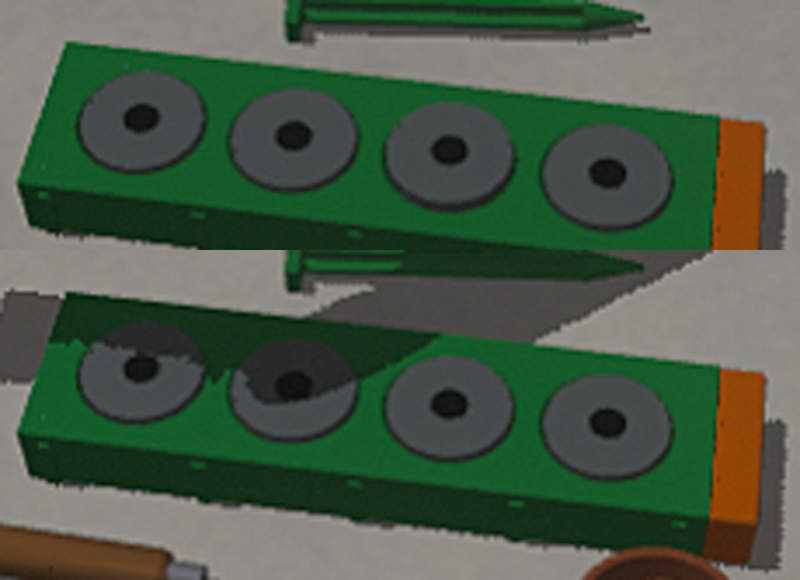

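The upper crop is the start and the lower is now. Cover 2 (450,405) now has the same thin edge as the others and its dot sits lower. The bystanders haven't moved, and the arm is clear.

```bash
python3 -c "
from bench import ctrl
print(ctrl.close_job())"
```

```text
the job is handed in; nothing more can be done
None
```

Cover 2 was the one that rocked; it now sits fully home like the others, and I handed the job in at about 17 s of the 48 s allowed.

- **Rim tests:** I tested covers 1 to 4 in order from the orange end, pressing each lightly near its rim. Covers 1, 3 and 4 stopped at 48.4–48.5 mm under about 7 N and did not tip. Cover 2 stopped at 49.3 mm under about 11 N. At rest its edge had looked thicker in the scene view, and under the press that side went down.
- **Seating cover 2:** I then pressed only its middle, up to about 22 N. It went down from about 52 mm to 48.4 mm, the same height as the sound covers.
- **Last checks:** In the final picture cover 2's edge is as thin as the others'. The weeder and pot areas show no changed pixels. The spike and scoop look to be where they started, and the arm was clear at about 0.22 m.
- **Disagreements:** The cameras differed by 2–5 mm on the cover positions, so I used an average. The arm hid most of cover 2 from the top camera during its test, so its tipping was judged from the scene view and the contact height. I did not press cover 2's rim again after seating it.

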